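# Index the sample carousel by one hole

## Robot

A 6-joint arm with a two-finger parallel gripper is mounted at the origin on the work surface. World frame = base frame: x ahead of the robot, y to its left, z up, the work surface at z = 0. Lengths are in mm, angles in rad, forces in N, time in s.
With the tool pointing down it reaches from about 150 to 775 mm from the base axis. Payload 6.1 kg.
Tool frame: the origin (TCP) lies at the very end of the fingers, on their centre line; the grasp point (between the pads) lies grasp_offset behind it (grasp_offset is the distance from the TCP to the grasp point, in mm); z points along the fingers, y is the line along which they close (so a half turn about z gives the same grasp; the last joint's range is limited). The gripper opens to 85 mm and grips with 20 to 120 N. Pads are 22 mm wide; open, the fingers measure 114 mm over their backs; the gripper's body (76 mm by 85 mm) begins 54 mm behind the grasp point. The pads swing forward as they close: fully open they stand 13 mm farther back than shut.
Start: joints at [-1.232, 0.126, -0.04, 1.405, 0, 1.571], TCP at [174.48, -495.142, 231.295] pointing down, gripper open.
Joint ranges: [-2.72, 2.72], [-0.95, 1.95], [-1.27, 1.35], [-1.78, 2.02], [-1.46, 1.47], [-3.14, 3.14]. Speed limits (rad/s): [2.39, 2.39, 3.01, 3.14, 3.14, 3.14].

## Interface

Orientations are given as [roll, pitch, yaw] about the fixed x, y, z axes, in that order (R = Rz(yaw) Ry(pitch) Rx(roll)).
In Python, from rig import * gives the robot as it stands. The module is installed in compiled form; this text tells all that it offers.
- The arm moves only by the tool step_arm, never from a script. Its argument "increments" is a list that holds one entry, the list of rows, each a list of 7 numbers: the shift along the tool's x, y, z in cm, then the turn, a rotation vector about the tool's x, y, z in degrees, then the opening, from -1 (shut) to 1 (fully open). In form: [[[tx, ty, tz, ax, ay, az, claw], ...]]. A call has 1 to 5 rows; each row shifts and turns the commanded pose from where the row before left it, along the tool's axes as they then stand; what a row does not reach is not made up. A row lasts 1/10 s, in which the tool goes at most 50 mm and 8.59 degrees, less where a joint would pass 70% of its speed; a pose out of reach is approached as far as the arm can. A call with a gripper value outside its range is refused whole. The fingers move at their own pace and stop on an object; the grip force is fixed at half the most. Time passes only in rows, so rows that do not move let the fingers close. It gives the time, the measured TCP pose, the force, the opening and the grip force at its end, in the units of the state.
- observe(): the state, without advancing time (a new reading comes with each control period).
- snapshot(name): name is "scene" or "top"; returns the picture (384x512x3 uint8, red, green, blue); there is no depth.
- camera_model(name): a dict with "vfov" (degrees; the focal length in pixels is half the picture's height over the tangent of half this angle, whatever the lens; pixels are square), "cx", "cy" (the principal point, pixels), "world_from_camera" (4x4, takes a point from camera to world coordinates). Camera axes: x right, y up, looking along -z (the intrinsics and any distortion apply to the point x, -y, -z); pixel columns grow to the right and rows downward; lengths in mm; the calibration is good to about 2 mm. A picture is of the moment at which its call begins. camera_model takes no time and is no camera call.
- hand_in(): hands the job in; it is judged then, once.
Trained networks look in the newest picture that a camera, given by its name, has taken for a name from the list of things; names that differ only in an ending like _2 or _b are one class to them, and where a whole thing is asked for, a point or a joint stands for the part that bears it (a point fixed in the world has none). Each returns a list of dicts, best first, with "conf" (0 to 1); they miss things now and then, are a little off and sometimes report something else, mostly with a low value. They report only what shows in the picture. A call takes as long as a camera call.
- spot_in(camera, target): "location" ([x, y, z] in mm, in world coordinates, good to about 4 mm: the middle of the surface that is visible of it).
- spot_point(camera, target): "location" ([x, y, z] in mm, in world coordinates, good to about 4 mm: a listed point, or the origin of a listed thing).
The state is a dict: "t": time; "qpos": joint angles; "joint_vel": joint speeds; "joint_efforts": joint torques, N m; "ee_pos": TCP position; "ee_rot": TCP orientation; "contact_force": force on the tool from outside, world axes, zero at the start; "moment": the same for the moment, N m; "width": opening from 0.0 (shut) to 1.0 (fully open); "grasp_force": force on a finger pad.
Only numpy, scipy, OpenCV 4.12 (cv2) and the standard library are available. Lean on these libraries where they do the work, as an engineer would, in place of code of your own. Each camera call takes 0.05 s, during which the arm holds its last target. There are 200 camera calls.

## Task

Bring the tube with the rubber stopper under the reading head: press the carousel's spring plunger in with your fingertips, turn the carousel by one hole, in the direction that takes the stoppered tube to the head, and let the plunger spring fully back up into that hole so that the carousel is locked again. Lift nothing: all tubes stay standing in their sockets, and the beaker, jar and bottle on the bench are left where they stand.

Things in the scene. Friction and masses are not known exactly. Their poses are not given: they have to be found in the camera images.
- base: Fixed foot of the carousel: round grey plate 300 mm across, 8 mm thick, bolted to the bench; origin on the vertical turning axis at bench height. Its +x points from the axis to the reading head; the plunger starts on the opposite side (-x), towards the robot. A fixed flat steel ring on it (232 mm across, z 30 to 38 mm) has six notches in its edge every 60 degrees: the index holes.
- read_spot (a point): Fixed point straight below the reading head, 70 mm from the turning axis, at the height of the socket floors (52 mm above the bench). The tube to be read must stand here. At the start an open tube stands here.
- head (a point): Centre of the underside of the reading head, 180 mm above the bench and 70 mm from the axis: a fixed grey head on an arm (top 225 mm above the bench) from a steel post 18 mm thick, 138 mm from the axis.
- carousel (a joint): Turn of the carousel in rad, positive anticlockwise from above; starts locked at 0, next holes at +-1.047, stops at +-2.2. Aluminium disc 190 mm across, top 52 mm above the bench, with five white sockets (33 mm wide, 32 mm high) on a 70 mm radius every 60 degrees and the plunger arm in the sixth place. Unlocked it turns lightly (about 1 N at the plunger) and stays where left.
- button_top (a point): Centre of the pressing face of the plunger's button, 124 mm from the turning axis, 86 mm above the bench when up; moves with the carousel and the plunger. The button is a black dish 60 mm across with a flat floor 50 mm across inside a rim 6 mm high: closed fingertips fit in it, and bear on the floor and against the rim to push it sideways.
- plunger (a joint): Plunger travel in m: 0 up, 0.012 fully down; spring 4 N at first, 7.6 N fully down. Below 0.002 it is in a hole and locks the carousel (1 degree of play); from 0.009 the carousel is free. Let go between holes it rises only to 0.008, rubs under the ring, and springs up by itself on reaching a hole. The tapered pin draws the carousel straight if let go within about 3 mm (1.5 degrees) of a hole.
- collar_top (a point): Centre of the top of the arm's steel collar just under the button, 64 mm above the bench, 124 mm from the turning axis; turns with the carousel. The arm is an aluminium bar 26 mm wide.
- stoppered_tube: The tube to be brought to the head: loose flat-bottomed glass tube, 22 mm diameter, with a dark rubber stopper 31 mm wide, 112 mm tall in all; origin at the centre of its underside. It stands upright in one of the two sockets next to the head, 60 degrees to one side or the other of it (which side varies).
- open_tube_1: Loose open glass tube without stopper, 22 mm diameter, 90 mm tall, origin at the centre of its underside; it stands in the socket on the other side of the head.
- open_tube_2: The same kind of open tube, in the socket under the head at the start.
- open_tube_3: The same kind of open tube, in a socket beside the plunger arm.
- beaker: Bystander: glass beaker 72 mm across, 95 mm tall, origin at the centre of its underside, on the bench to one side of the carousel.
- jar: Bystander: white jar with a blue cap, 68 mm across, 85 mm tall, origin at the centre of its underside, on the bench beside the carousel.
- bottle: Bystander: brown bottle with a black cap, 60 mm across, 150 mm tall, origin at the centre of its underside, on the bench beside the carousel.

How it is judged (in metres and radians):
On the way, in this order (a step that is already met when the one before it is completed fails the run):
1. the plunger is pressed down, out of its hole, by the fingers (value of joint plunger above 0.0085 m and contact force between the fingers and plunger above 1 N), for 0.1 s.
2. the carousel is turned one hole, with the stoppered tube under the head, and the plunger is up in the hole (horizontal distance between stoppered_tube and read_spot below 0.006 m and value of joint plunger below 0.002 m), for 0.2 s.
At the end, for the whole second after the job is handed in: Stoppered tube within 6 mm of the spot below the head; carousel turned one hole (60 deg, within 2), at rest; plunger up in the hole (within 2 mm); all tubes upright (0.2 rad) and within 10 mm of their socket floors; beaker, jar and bottle within 20 mm of their starts (all of step 2 and (value of joint carousel between 1.0122 and 1.0822 rad or value of joint carousel between -1.0822 and -1.0122 rad) and velocity of joint carousel between -0.05 and 0.05 rad/s and angle between each of stoppered_tube, open_tube_1, open_tube_2, open_tube_3's own z axis and vertical below 0.2 rad and height (world z) of each of stoppered_tube, open_tube_1, open_tube_2, open_tube_3 below 0.062 m and distance of each of beaker, jar, bottle from where it was at the start of the episode below 0.02 m); the robot touches nothing.
It fails at once if a tube is lifted or tipped out of its socket (height (world z) of any of stoppered_tube, open_tube_1, open_tube_2, open_tube_3 above 0.068 m or angle between any of stoppered_tube, open_tube_1, open_tube_2, open_tube_3's own z axis and vertical above 0.4 rad).
It fails at once if a bystander is lifted or pushed aside (distance of any of beaker, jar, bottle from where it was at the start of the episode above 0.03 m).
It also fails if it takes over 38 s, if anything falls off the work surface, if the arm or the gripper's body presses on something with over 40 N, if the wrist force passes 120 N, or if a joint passes its speed limit or range.

## Working session

There is one attempt and no reset: what is moved stays moved. The work goes in short steps, Python scripts to look and compute and a tool call to move; the robot and the scene stay as the last step left them, time stands still between calls to the robot, and variables do not carry over. Pictures are saved under pics/ and viewed, at most 10 in all, crops included, and the job is handed in when it is done.

Besides the shell and the picture viewer there is one more tool, called after ">>>" by a JSON object that holds its "api" and its "payload", one argument or row to a line. step_arm: Moves the arm, as the interface text tells. Its arguments: {"type":"object","properties":{"increments":{"type":"array","items":{"type":"array","items":{"type":"array","items":{"type":"number"}}}}},"required":["increments"]}

```bash
mkdir -p pics
python3 - <<'E'
from rig import *
import cv2
for c in ("scene","top"):
    p=snapshot(c); cv2.imwrite(f"pics/{c}0.png",p[:,:,::-1])
    for n in ("button_top","read_spot","head","collar_top","base","stoppered_tube","open_tube_1","beaker","jar","bottle"):
        try: print(c,n,[(list(map(round,map(float,d["location"]))),round(d["conf"],2)) for d in spot_point(c,n)][:4])
        except Exception as e: print(c,n,e)
s=observe(); print(s["t"],s["ee_pos"],s["ee_rot"],s["width"])
E
```

```text
scene button_top [([473, 33, 91], 0.74)]
scene read_spot [([660, -16, 52], 0.66)]
scene head [([665, -14, 184], 0.83)]
scene collar_top [([472, 29, 64], 0.78), ([642, 52, 49], 0.27)]
scene base [([596, 3, 3], 0.95), ([612, -71, 54], 0.5)]
scene stoppered_tube [([645, 51, 50], 0.54)]
scene open_tube_1 [([659, -16, 52], 0.58), ([580, 66, 53], 0.4), ([612, -67, 50], 0.39)]
scene beaker [([530, 426, -4], 0.7), ([473, 33, 64], 0.64)]
scene jar [([469, -441, -1], 0.88)]
scene bottle [([605, -431, 1], 0.92), ([614, -69, 52], 0.36), ([660, -17, 53], 0.3)]
top button_top [([478, 33, 85], 0.73)]
top read_spot [([662, -13, 49], 0.6)]
top head [([663, -19, 179], 0.67)]
top collar_top [([472, 34, 70], 0.73)]
top base [([595, 2, -1], 0.65)]
top stoppered_tube []
top open_tube_1 [([580, 67, 52], 0.45), ([610, -65, 55], 0.41), ([663, -16, 48], 0.37)]
top beaker [([530, 421, 0], 0.69)]
top jar [([472, -439, 2], 0.77)]
top bottle [([601, -430, -1], 0.94)]
1.1 [ 174.48181939 -495.11057575  231.28501134] [-3.14154074e+00  3.31773487e-05  3.38816786e-01] 1.0008480688448003
```

View pics/scene0.png

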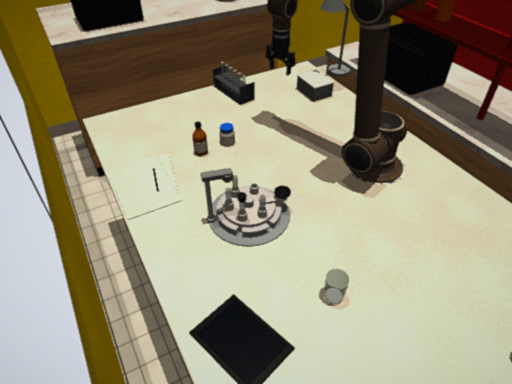

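View pics/top0.png

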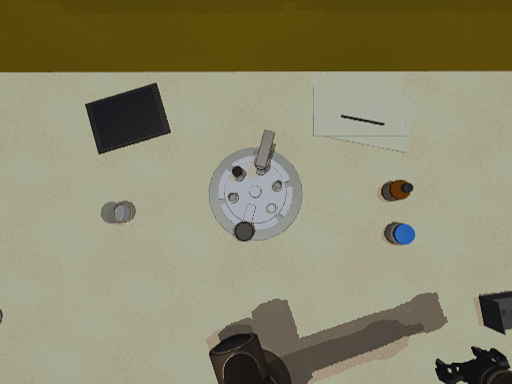

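The stopper (dark dot, top image at 238,171) is at about (645, 51), on the +y side. The head is at about (661, -16) and the axis at (595, 3), so the carousel must turn clockwise (-60°). The button goes from about (475.5, 34) to (563, 122). I'm closing the fingers and moving above the button.

>>> {"api": "step_arm", "payload": {
  "increments": [
    [[3.07, -2.66, 0, 0, 0, 0, -1], [3.07, -2.66, 0, 0, 0, 0, -1], [3.07, -2.66, 0, 0, 0, 0, -1], [3.07, -2.66, 0, 0, 0, 0, -1], [3.07, -2.66, 0, 0, 0, 0, -1]]
  ]
}}

```text
t: 1.6
ee_pos: [275.5, -317.3, 231.4]
ee_rot: [3.141, -0.0, 0.338]
contact_force: [0.5, -0.1, 0.4]
width: 0.141
grasp_force: 0.0
```

>>> {"api": "step_arm", "payload": {
  "increments": [
    [[3.07, -2.66, 0, 0, 0, 0, -1], [3.07, -2.66, 0, 0, 0, 0, -1], [3.07, -2.66, 0, 0, 0, 0, -1], [3.07, -2.66, 0, 0, 0, 0, -1], [3.07, -2.66, 0, 0, 0, 0, -1]]
  ]
}}

```text
t: 2.1
ee_pos: [376.1, -140.7, 231.6]
ee_rot: [3.141, -0.001, 0.339]
contact_force: [1.3, -0.9, -0.3]
width: 0.001
grasp_force: 0.0
```

>>> {"api": "step_arm", "payload": {
  "increments": [
    [[3.07, -2.66, 0, 0, 0, 0, -1], [3.07, -2.66, 0, 0, 0, 0, -1], [3.07, -2.66, 0, 0, 0, 0, -1], [3.07, -2.66, 0, 0, 0, 0, -1], [3.07, -2.66, 0, 0, 0, 0, -1]]
  ]
}}

```text
t: 2.6
ee_pos: [476.8, 35.9, 231.5]
ee_rot: [3.141, -0.0, 0.339]
contact_force: [0.6, -0.4, 0.0]
width: 0.001
grasp_force: 0.0
```

>>> {"api": "step_arm", "payload": {
  "increments": [
    [[0, 0, 3, 0, 0, 0, -1], [0, 0, 3, 0, 0, 0, -1], [0, 0, 3, 0, 0, 0, -1], [0, 0, 2, 0, 0, 0, -1], [0, 0, 0, 0, 0, 0, -1]]
  ]
}}

```text
t: 3.1
ee_pos: [474.2, 34.2, 118.6]
ee_rot: [-3.14, 0.005, 0.339]
contact_force: [-0.5, -0.6, -0.3]
width: -0.003
grasp_force: 0.0
```

Run:
```python
from rig import *
import cv2
for c in ("scene","top"):
    p=snapshot(c)
    if c=="scene": cv2.imwrite("pics/s1.png",cv2.resize(p[150:260,190:330,::-1],None,fx=5,fy=5))
    for n in ("button_top","collar_top","base"):
        print(c,n,[(list(map(round,map(float,d["location"]))),round(d["conf"],2)) for d in spot_point(c,n)][:2])
s=observe(); print(s["t"],s["ee_pos"],s["ee_rot"],s["contact_force"])
```

```text
scene button_top [([474, 30, 90], 0.49)]
scene collar_top [([474, 32, 64], 0.86)]
scene base [([594, 2, 6], 0.58), ([582, 66, 52], 0.48)]
top button_top [([664, -17, 52], 0.24)]
top collar_top []
top base [([594, 2, 2], 0.96), ([580, 67, 49], 0.25)]
3.5 [476.84325447  34.20097525 122.33341023] [ 3.14108412e+00 -1.75311268e-03  3.38658369e-01] [-0.19403654  0.33896945 -0.57853139]
```

View pics/s1.png

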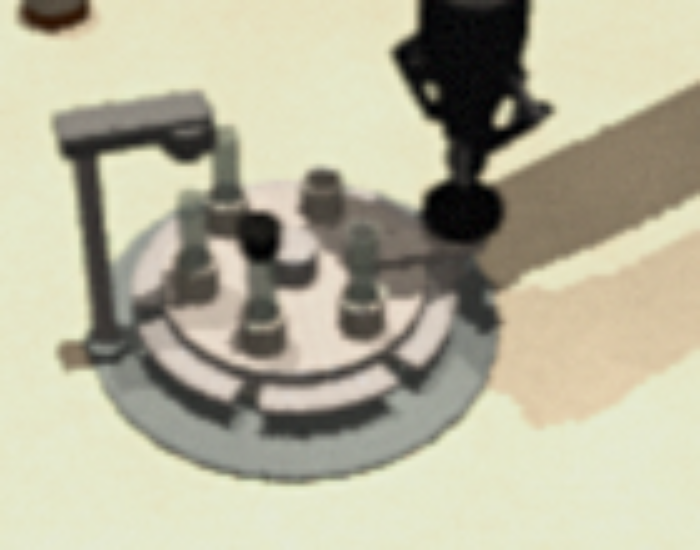

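The fingers are above the centre of the black dish, at crop (462,205). The stoppered tube is on the near side at (260,235), which fits the clockwise turn. Pressing now.

>>> {"api": "step_arm", "payload": {
  "increments": [
    [[0, 0, 1.5, 0, 0, 0, -1], [-0.1, 0, 1.0, 0, 0, 0, -1], [0, 0, 0.7, 0, 0, 0, -1], [0, 0, 0.4, 0, 0, 0, -1], [0, 0, 0, 0, 0, 0, -1]]
  ]
}}

```text
t: 4.0
ee_pos: [474.8, 33.9, 85.1]
ee_rot: [-3.141, 0.001, 0.339]
contact_force: [-3.1, -0.1, 3.1]
width: 0.001
grasp_force: 1.7
```

>>> {"api": "step_arm", "payload": {
  "increments": [
    [[0, 0, 0.4, 0, 0, 0, -1], [0, 0, 0.4, 0, 0, 0, -1], [0, 0, 0.2, 0, 0, 0, -1], [0, 0, 0, 0, 0, 0, -1], [0, 0, 0, 0, 0, 0, -1]]
  ]
}}

```text
t: 4.5
ee_pos: [475.3, 34.0, 75.7]
ee_rot: [-3.142, -0.001, 0.339]
contact_force: [-3.0, -0.0, 5.9]
width: -0.001
grasp_force: 3.1
```

```bash
cat > arc.py <<'E'
import numpy as np
def arc(angs,start,yaw=.339,c=(595,2.3),r=123.8):
    a=np.radians(angs); P=np.c_[c[0]+r*np.cos(a),c[1]+r*np.sin(a)]
    P=np.vstack([start,P]); D=np.diff(P,axis=0)/10
    x=np.array([np.cos(yaw),np.sin(yaw)]); y=np.array([x[1],-x[0]])
    for g,d,p in zip(angs,D,P[1:]): print(g,np.round([d@x,d@y],2),p.round(1))
E
python3 -c "
from arc import *
arc(list(range(162,101,-3))+[99,97,95],(475.3,34))"
```

```text
162 [ 0.4  -0.55] [477.3  40.6]
159 [ 0.41 -0.5 ] [479.4  46.7]
156 [ 0.43 -0.48] [481.9  52.7]
153 [ 0.46 -0.46] [484.7  58.5]
150 [ 0.48 -0.43] [487.8  64.2]
147 [ 0.5  -0.41] [491.2  69.7]
144 [ 0.52 -0.38] [494.8  75.1]
141 [ 0.54 -0.35] [498.8  80.2]
138 [ 0.56 -0.32] [503.   85.1]
135 [ 0.58 -0.3 ] [507.5  89.8]
132 [ 0.59 -0.26] [512.2  94.3]
129 [ 0.6  -0.23] [517.1  98.5]
126 [ 0.62 -0.2 ] [522.2 102.5]
123 [ 0.63 -0.17] [527.6 106.1]
120 [ 0.63 -0.14] [533.1 109.5]
117 [ 0.64 -0.1 ] [538.8 112.6]
114 [ 0.64 -0.07] [544.6 115.4]
111 [ 0.65 -0.03] [550.6 117.9]
108 [ 0.65 -0.  ] [556.7 120. ]
105 [0.65 0.03] [563.  121.9]
102 [0.64 0.07] [569.3 123.4]
99 [0.64 0.1 ] [575.6 124.6]
97 [0.42 0.09] [579.9 125.2]
95 [0.42 0.1 ] [584.2 125.6]
```

>>> {"api": "step_arm", "payload": {
  "increments": [
    [[0.4, -0.55, 0.05, 0, 0, 0, -1], [0.41, -0.5, 0, 0, 0, 0, -1], [0.43, -0.48, 0, 0, 0, 0, -1], [0.46, -0.46, 0, 0, 0, 0, -1], [0.48, -0.43, 0, 0, 0, 0, -1]]
  ]
}}

```text
t: 5.0
ee_pos: [489.1, 64.2, 75.8]
ee_rot: [3.141, -0.003, 0.339]
contact_force: [-0.7, -0.2, 6.1]
width: -0.003
grasp_force: 3.1
```

>>> {"api": "step_arm", "payload": {
  "increments": [
    [[0.5, -0.41, 0, 0, 0, 0, -1], [0.52, -0.38, 0, 0, 0, 0, -1], [0.54, -0.35, 0, 0, 0, 0, -1], [0.56, -0.32, 0, 0, 0, 0, -1], [0.58, -0.3, 0, 0, 0, 0, -1]]
  ]
}}

```text
t: 5.5
ee_pos: [509.0, 89.7, 75.9]
ee_rot: [3.14, -0.003, 0.339]
contact_force: [0.4, -0.9, 5.9]
width: 0.001
grasp_force: 3.1
```

Run:
```python
from rig import *
import cv2
for c in ("scene","top"):
    p=snapshot(c)
    if c=="scene": cv2.imwrite("pics/s2.png",cv2.resize(p[150:260,190:330,::-1],None,fx=5,fy=5))
    for n in ("button_top","collar_top","stoppered_tube"):
        print(c,n,[(list(map(round,map(float,d["location"]))),round(d["conf"],2)) for d in spot_point(c,n)][:2])
s=observe(); print(s["t"],s["ee_pos"],s["contact_force"])
```

```text
scene button_top [([505, 87, 80], 0.69)]
scene collar_top [([504, 88, 66], 0.74), ([594, 1, 5], 0.51)]
scene stoppered_tube [([659, 22, 49], 0.45)]
top button_top []
top collar_top [([504, 88, 68], 0.62)]
top stoppered_tube [([664, 21, 53], 0.66)]
5.9 [509.13137291  89.86672851  75.98751871] [0.83463067 1.25785079 6.33628159]
```

View pics/s2.png

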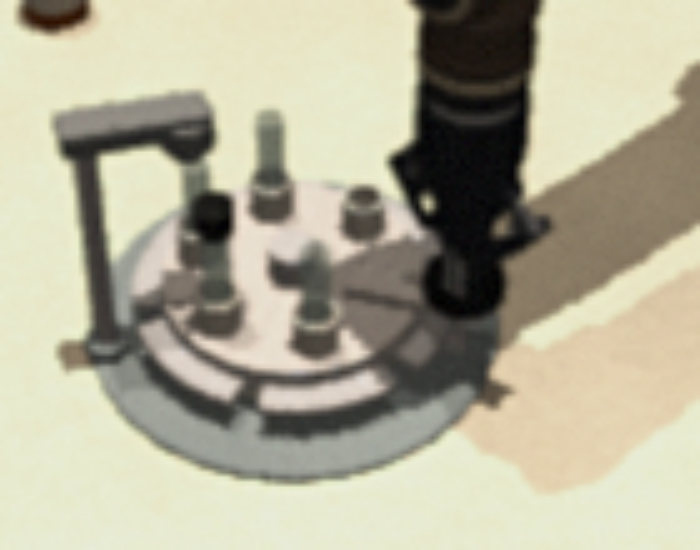

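Friction carries the dish along with the fingers, with about 4 mm of lag, and the carousel has turned about 28°. I'll continue to about 9° short of the hole. Then I'll ease up so the pin rides under the ring, and push by the rim until it snaps in.

>>> {"api": "step_arm", "payload": {
  "increments": [
    [[0.59, -0.26, 0, 0, 0, 0, -1], [0.6, -0.23, 0, 0, 0, 0, -1], [0.62, -0.2, 0, 0, 0, 0, -1], [0.63, -0.17, 0, 0, 0, 0, -1], [0.63, -0.14, 0, 0, 0, 0, -1]]
  ]
}}

```text
t: 6.4
ee_pos: [534.6, 109.3, 75.8]
ee_rot: [3.14, -0.003, 0.339]
contact_force: [0.9, -0.6, 6.9]
width: -0.001
grasp_force: 3.1
```

>>> {"api": "step_arm", "payload": {
  "increments": [
    [[0.64, -0.1, 0, 0, 0, 0, -1], [0.64, -0.07, 0, 0, 0, 0, -1], [0, 0, -0.3, 0, 0, 0, -1], [0, 0, -0.2, 0, 0, 0, -1], [0, 0, 0, 0, 0, 0, -1]]
  ]
}}

```text
t: 6.9
ee_pos: [544.6, 115.0, 79.8]
ee_rot: [3.142, -0.0, 0.339]
contact_force: [-0.6, -0.2, -0.1]
width: -0.002
grasp_force: 0.0
```

Run:
```python
from rig import *
for c in ("scene","top"):
    p=snapshot(c)
    for n in ("button_top","collar_top","stoppered_tube"):
        print(c,n,[(list(map(round,map(float,d["location"]))),round(d["conf"],2)) for d in spot_point(c,n)][:2])
s=observe(); print(s["t"],s["ee_pos"],s["contact_force"])
```

```text
scene button_top [([543, 112, 82], 0.52)]
scene collar_top [([541, 114, 65], 0.58)]
scene stoppered_tube [([665, -4, 49], 0.58)]
top button_top []
top collar_top [([542, 114, 69], 0.59)]
top stoppered_tube [([664, -4, 52], 0.38), ([622, -62, 46], 0.16)]
7.3 [544.41575002 114.98604208  79.66016102] [ 0.67972293 -0.13945899  0.43778403]
```

The floor force is gone, with the tip at z 79.7 inside the rim. Pushing slowly against the rim.

>>> {"api": "step_arm", "payload": {
  "increments": [
    [[0.4, -0.03, 0, 0, 0, 0, -1], [0.4, -0.02, 0, 0, 0, 0, -1], [0.4, -0.01, 0, 0, 0, 0, -1], [0.3, 0, 0, 0, 0, 0, -1], [0.3, 0, 0, 0, 0, 0, -1]]
  ]
}}

```text
t: 7.8
ee_pos: [561.2, 121.1, 79.6]
ee_rot: [3.141, 0.001, 0.338]
contact_force: [-3.4, -3.9, 1.0]
width: 0.001
grasp_force: 1.8
```

>>> {"api": "step_arm", "payload": {
  "increments": [
    [[0.3, 0.01, 0, 0, 0, 0, -1], [0.3, 0.02, 0, 0, 0, 0, -1], [0.3, 0.02, 0, 0, 0, 0, -1], [0.2, 0.02, 0, 0, 0, 0, -1], [0, 0, 0, 0, 0, 0, -1]]
  ]
}}

```text
t: 8.3
ee_pos: [573.3, 124.9, 80.7]
ee_rot: [3.141, -0.003, 0.339]
contact_force: [0.7, -2.8, 4.1]
width: -0.004
grasp_force: 2.8
```

```bash
cat > chk.py <<'E'
from rig import *
import cv2,sys
for c in ("scene","top"):
    p=snapshot(c)
    if c=="scene": cv2.imwrite(f"pics/{sys.argv[1]}.png",cv2.resize(p[150:260,190:330,::-1],None,fx=5,fy=5))
    for n in ("button_top","collar_top","stoppered_tube"):
        print(c,n,[(list(map(round,map(float,d["location"]))),round(d["conf"],2)) for d in spot_point(c,n)][:2])
s=observe(); print(s["t"],s["ee_pos"],s["contact_force"])
E
python3 chk.py s3
```

```text
scene button_top [([563, 118, 86], 0.54)]
scene collar_top [([560, 120, 64], 0.82)]
scene stoppered_tube [([663, -15, 50], 0.46)]
top button_top [([563, 120, 80], 0.64)]
top collar_top [([560, 120, 68], 0.77)]
top stoppered_tube []
8.7 [571.98535033 124.66788433  79.93767433] [ 0.89036775 -2.98997622  4.97370308]
```

View pics/s3.png

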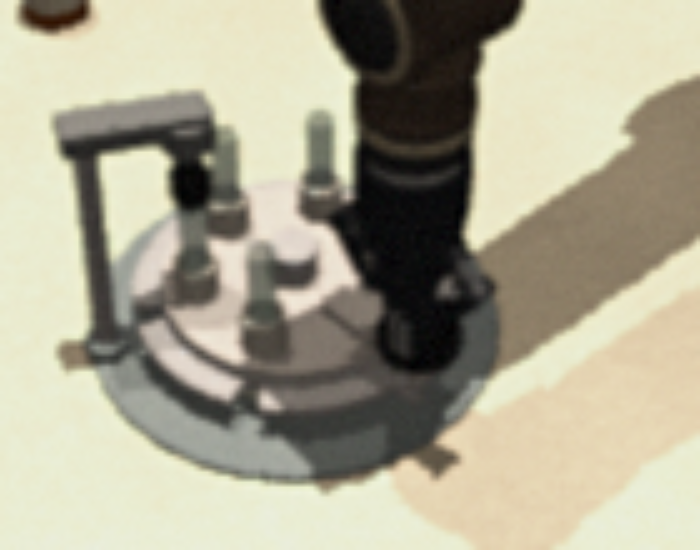

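The stopper is under the head at crop (190,185), and the spring force on the fingers (5 N at z 80) says the pin is rising into the hole. Lifting straight up.

>>> {"api": "step_arm", "payload": {
  "increments": [
    [[-0.2, 0.1, -0.2, 0, 0, 0, -1], [0, 0, -0.3, 0, 0, 0, -1], [0, 0, -0.3, 0, 0, 0, -1], [0, 0, -0.5, 0, 0, 0, -1], [0, 0, 0, 0, 0, 0, -1]]
  ]
}}

```text
t: 9.2
ee_pos: [570.4, 123.0, 93.2]
ee_rot: [-3.142, -0.0, 0.339]
contact_force: [0.2, 0.6, -0.4]
width: 0.001
grasp_force: 0.0
```

>>> {"api": "step_arm", "payload": {
  "increments": [
    [[0, 0, -2, 0, 0, 0, -1], [0, 0, -3, 0, 0, 0, -1], [0, 0, -4, 0, 0, 0, -1], [0, 0, -4, 0, 0, 0, -1], [0, 0, 0, 0, 0, 0, -1]]
  ]
}}

```text
t: 9.7
ee_pos: [572.4, 123.4, 228.7]
ee_rot: [3.141, -0.009, 0.339]
contact_force: [0.2, 0.3, -0.7]
width: -0.0
grasp_force: 0.0
```

>>> {"api": "step_arm", "payload": {
  "increments": [
    [[-4, 0, 0, 0, 0, 0, -1], [-4, 0, 0, 0, 0, 0, -1], [-4, 0, 0, 0, 0, 0, -1], [-3, 0, 0, 0, 0, 0, -1], [0, 0, 0, 0, 0, 0, -1]]
  ]
}}

```text
t: 10.2
ee_pos: [425.6, 72.2, 222.8]
ee_rot: [-3.141, 0.001, 0.338]
contact_force: [-0.3, 0.0, -0.1]
width: 0.001
grasp_force: 0.0
```

```bash
python3 chk.py s4
```

```text
scene button_top [([560, 121, 90], 0.69)]
scene collar_top [([560, 119, 65], 0.71), ([665, -17, 52], 0.26)]
scene stoppered_tube [([660, -15, 50], 0.43)]
top button_top [([565, 122, 87], 0.79)]
top collar_top [([558, 120, 67], 0.97), ([468, -441, 2], 0.52)]
top stoppered_tube []
10.6 [429.51254068  73.34327816 222.350659  ] [-0.06222374 -0.17218713  0.13097137]
```

View pics/s4.png

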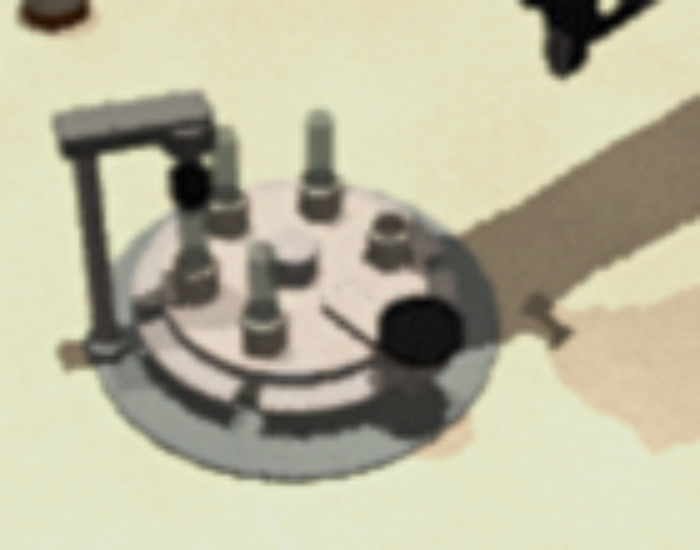

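The button reads about 88 mm (90 in one camera, 87 in the other), the same as at the start when it was up. Between holes it would sit at 78 mm. The stoppered tube stands at the read spot and the other tubes are upright. Handing in.

```bash
python3 -c "
from rig import *
print(hand_in())"
```

```text
the job is handed in; nothing more can be done
None
```

The carousel was turned one hole clockwise: the last images show the stoppered tube at the read spot, the plunger back up in its hole and all tubes standing. The job was handed in at about 10.6 s, and no verdict came back.

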